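Clamp a heel block in the quick-release vice

TASK

Clamp the wooden heel block in the small quick-release vice: first push it along the bed until it is home against the back stop. Then turn the star nut clockwise (seen from the nut's end) until the cam lever, on its way shut, first meets firm resistance about halfway through its swing, and press the lever fully closed so that the block is held. Leave the other things on the bench where they stand.

Things in the scene. Friction and masses are not known exactly. Their poses are not given: they have to be found in the camera images.
- vice: fixed vice. Origin on the bench, mid-jaws; +x away from the robot, mouth towards -x. Bed 165 x 190 mm, top at z 10. Skewer (10 mm thick) along y at x 0, z 72, passes over the block: star nut at its -y end, cam lever at +y. Both jaws: x -45 to 45, z up to 88. Nut jaw's inner face: y = -34 mm + 3 mm per rad of nut. Steel back stop between the jaws, 40 wide, z to 48, front face at x +45.
- heel_block: plain wooden block with two dark glue lines, 80 (x) x 50 (y) x 45 (z) mm, about 0.16 kg, loose on the bed, its far end between the jaws. Origin: centre of its underside; x along the vice's x within 0.04 rad. Home against the stop its origin is at x = +5 mm in the vice's frame and its near face at x = -35 mm; it starts 30 to 50 mm short of that.
- nut (a joint): turn of the star nut (rad), 0 to 5.2; grows clockwise seen from the nut's end: its top moves to the vice's +x, away from the robot. Each rad moves nut and nut jaw 3 mm to +y. Starts 0.1 to 1.1, too loose for the lever to bite. Stays where left (friction 0.17 N m). With the 50 mm block between the jaws the lever bites halfway (0.8 rad) at nut = about 3.8.
- nut_centre (a point): centre of the star nut, 72 mm over the bench, y -90 mm (plus 3 mm per rad) in the vice's frame. Hub 30 mm across. Four steel arms, 10 mm thick, at right angles in the plane square to the skewer, end in black balls 16 mm across, centres 42 mm from the axis. An arm's angle from straight up towards the vice's +x is nut + k*pi/2. Follow an arm round its arc: a finger sliding on it may jam.
- lever (a joint): swing of the cam lever (rad) about a vertical pivot: 0 open, 1.6 shut on its stop; clockwise from above. In the vice's frame it points along the angle 1.67 - q from +x towards +y: open to +y, shut to +x along the jaw. Starts 0 to 0.3. Stays where left (friction 0.3 N m, also when clamping). Each rad pushes its jaw 5 mm towards the block (-y).
- lever_pivot (a point): pivot axis of the lever, 72 mm over the bench, at x = 0, y = +82 mm in the vice's frame.
- lever_end (a point): round end of the steel lever, 88 mm from the pivot, 72 mm over the bench. The handle is 12 mm wide and 16 mm high (64 to 80 mm over the bench), with free space under it beyond the bed.
- pad (a joint): how far the sprung pad on the cam jaw is pressed back (m): 0 = no squeeze, up to 0.008; 7 N per mm. With the block in place and the lever shut it reads about 3 mm per rad of nut beyond 2.5: 4 mm when the lever first bit halfway.
- nut_jaw_face (a point): middle of the inner face of the nut's jaw, 34 mm over the bench; y = -34 mm + 3 mm per rad of nut in the vice's frame.
- pad_face (a point): middle of the face of the sprung pad on the cam jaw, 34 mm over the bench; y = +31.5 mm in the vice's frame with the lever open and nothing clamped.
- glue_tin: round tin with a screw cap, 76 mm across, 97 tall, upright, just outside the star nut; a bystander; origin: centre of its underside
- tack_jar: glass jar with a metal lid, 54 mm across, 74 tall, behind the lever side of the vice; a bystander; origin: centre of its underside
- spool: thread spool, 39 mm across, 51 tall, upright, in front of the lever side of the vice; a bystander; origin: centre of its underside
- dye_bottle: small bottle, 36 mm across, 66 tall, behind the nut side of the vice; a bystander; origin: centre of its underside
- awl: awl lying flat, 147 mm long, handle 28 thick, in front of the nut side of the vice; a bystander; origin: centre of its underside
- pincers: steel pincers lying flat, 178 mm long, 16 thick, behind the vice; a bystander; origin: centre of its underside
Not all that is in view belongs to the job. Leave any blue look-alike of the heel_block alone.

How it is judged (in metres and radians):
On the way, in this order (a step that is already met when the one before it is completed fails the run):
1. the block is home against the back stop, the lever not yet closed (x of heel_block in the frame of vice between 0.001 and 0.01 m and z of heel_block in the frame of vice below 0.014 m and angle between heel_block's own z axis and vertical below 0.1 rad and value of joint lever below 1.3 rad), for 0.2 s.
2. the nut is taken up far enough for the lever to bite, the lever not yet closed (all of step 1 and value of joint nut above 2.8 rad), for 0.2 s.
3. the lever is fully closed on the block (x of heel_block in the frame of vice between 0.001 and 0.01 m and z of heel_block in the frame of vice below 0.014 m and angle between heel_block's own z axis and vertical below 0.1 rad and value of joint lever above 1.5 rad and value of joint pad above 0.0012 m), for 0.2 s.
At the end, for the whole second after the job is handed in: Block flat on the bed and against the stop (within 4 mm), lever over 1.5 of 1.6 rad, sprung pad pressed back 1.2 to 6.8 mm by the block (the lever first bit between about one and three quarters of its swing), all at rest; bystanders within 3 cm (all of step 3 and value of joint pad below 0.0068 m and linear speed of heel_block below 0.02 m/s); the robot touches nothing.
It fails at once if a bystander is shoved more than 3 cm (distance of any of glue_tin, tack_jar, spool, dye_bottle, awl, pincers from where it was at the start of the episode above 0.03 m).
It fails at once if an upright bystander is knocked over (angle between any of glue_tin, tack_jar, spool, dye_bottle's own z axis and vertical above 0.5 rad).
It also fails if it takes over 61 s, if anything falls off the work surface, if the arm or the gripper's body presses on something with over 40 N, if the wrist force passes 120 N, or if a joint passes its speed limit or range.

ROBOT

A 7-joint arm with a two-finger parallel gripper is mounted at the origin on the work surface; the furniture and walls round the work are solid. World frame = base frame: x ahead of the robot, y to its left, z up, the work surface at z = 0. Lengths are in m, angles in degrees, forces in N, time in s.
With the tool pointing down it reaches from about 0.425 to 1.025 m from the base axis. Payload 9.4 kg.
Tool frame: the origin (TCP) lies at the very end of the fingers, on their centre line; the grasp point (between the pads) lies arm.grip_point_offset behind it (arm.grip_point_offset is the distance from the TCP to the grasp point, in m); z points along the fingers, y is the direction in which the jaws open and shut (so a half turn about z gives the same grasp; the last joint's range is limited). The gripper opens to 93 mm and grips with 3 to 60 N. Pads are 15 mm wide; open, the fingers measure 128 mm over their backs; the gripper's body (75 mm by 188 mm) begins 65 mm behind the grasp point.
Start: joints at [-69.712, 34.337, -0.143, 91.639, 0.103, 54.024, -4.572], TCP at [0.303, 0.659, 0.181] pointing down, gripper open.
Joint ranges: [-147.43, 147.43], [-19.82, 112.94], [-74.19, 73.91], [6.32, 146.72], [-59.91, 239.91], [6.04, 106.73], [-150.56, 150.56]. Speed limits (degrees/s): [127.2, 127.2, 172.46, 172.46, 180, 180, 180].

INTERFACE

Orientations are given as [roll, pitch, yaw] about the fixed x, y, z axes, in that order (R = Rz(yaw) Ry(pitch) Rx(roll)).
In Python, from station import arm gives the robot as it stands. The module is installed in compiled form; this text tells all that it offers.
- The arm moves only by the tool servo_tool, never from a script. Its arguments are lists of equal length, an entry for each row: "travel": the shift along the tool's x, y, z in mm, a list of three; "spin": the turn about the tool's z in rad; "grip": the finger opening in mm, from 0 to 93. In form: {"travel": [[dx, dy, dz], ...], "spin": [spin, ...], "grip": [grip, ...]}. A call has 1 to 12 rows; each row shifts and turns the commanded pose from where the row before left it, along the tool's axes as they then stand; what a row does not reach is not made up. A row lasts 1/12 s, in which the tool goes at most 41.7 mm and 7.16 degrees, less where a joint would pass 70% of its speed; a pose out of reach is approached as far as the arm can. A call is refused whole if a number of a shift passes 41.7 or a number of a turn 0.125, either way. A call with a gripper value outside its range is refused whole. The fingers move at their own pace and stop on an object; "newtons" is the grip in N (left out, the last holds). Time passes only in rows, so rows that do not move let the fingers close. It gives the time, the measured TCP pose, the force and the opening at its end, in the units of the state.
- arm.observe(): the state, without advancing time (a new reading comes with each control period).
- arm.grab_frame(name): name is "scene" or "side" or "wrist"; returns (picture, depth): 400x640x3 uint8, red, green, blue; 400x640 float32, m along the optical axis (not along the pixel's ray), 0 where there is no reading.
- arm.calibration(name): a dict with "K" (3x3 intrinsics, pixels), "D" ([k1, k2, p1, p2, k3] as OpenCV has them; the pictures are not rectified), "world_from_camera" (4x4, takes a point from camera to world coordinates); the wrist camera has in their place "tool_from_camera" (4x4, takes a point from camera to tool coordinates, whose origin is the TCP and whose axes are the flange's). Camera axes: x right, y down, z forward; pixel columns grow to the right and rows downward; lengths in m; the calibration is good to about 2 mm. A picture is of the moment at which its call begins: read the wrist's pose just before it. calibration takes no time and is no camera call.
- arm.finish_job(): hands the job in, once; it reports no verdict.
Trained networks look in the newest picture that a camera, given by its name, has taken for a name from the list of things; names that differ only in an ending like _2 or _b are one class to them, and where a whole thing is asked for, a point or a joint stands for the part that bears it (a point fixed in the world has none). Each returns a list of dicts, best first, with "score" (0 to 1); they miss things now and then, are a little off and sometimes report something else, mostly with a low value. They report only what shows in the picture. A call takes as long as a camera call. They do not tell look-alikes from the thing itself.
- arm.look_for(camera, label): "xyz" ([x, y, z] in m, in world coordinates, good to about 4 mm: the middle of the surface that is visible of it).
- arm.cut_out(camera, label): "pixels" (400x640 bool, what is visible of it).
The state is a dict: "t": time; "q": joint angles; "dq": joint speeds; "joint_efforts": joint torques, N m; "position": TCP position; "tcp_rot": TCP orientation; "ft_force": force on the tool from outside, world axes, zero at the start; "moment": the same for the moment, N m; "finger_gap": finger opening in m.
Only numpy, scipy, OpenCV 4.12 (cv2) and the standard library are available. Lean on these libraries where they do the work, as an engineer would, in place of code of your own. Each camera call takes 0.05 s, during which the arm holds its last target.

## Working session

There is one attempt and no reset: what is moved stays moved. The work goes in short steps, Python scripts to look and compute and a tool call to move; the robot and the scene stay as the last step left them, time stands still between calls to the robot, and variables do not carry over. Pictures are saved under pics/ and viewed, and the job is handed in when it is done.

Besides the shell and the picture viewer there is one more tool, called after "Emit:" in YAML: its name, and indented under it one key for each argument. servo_tool: Moves the arm, as the interface text tells. Its arguments: {"type":"object","properties":{"travel":{"type":"array","items":{"type":"array","items":{"type":"number"}}},"spin":{"type":"array","items":{"type":"number"}},"grip":{"type":"array","items":{"type":"number"}},"newtons":{"type":"number"}},"required":["travel","spin","grip"]}

```bash
mkdir -p pics; ls; cat > h.py <<'E'
import numpy as np, cv2
from station import arm
from scipy.spatial.transform import Rotation as R
def save(name,img): cv2.imwrite('pics/'+name,img[:,:,::-1])
def st():
    s=arm.observe(); print('t',round(s['t'],2),'pos',np.round(s['position'],4),'rot',np.round(s['tcp_rot'],2),'F',np.round(s['ft_force'],1),'gap',round(s['finger_gap'],4)); return s
E
python3 - <<'E'
from h import *
s=st();print(s, getattr(arm,'grip_point_offset',None))
for c in('scene','side'):
    im,d=arm.grab_frame(c); save(c+'0.png',im); np.save(c+'d.npy',d); np.save(c+'i.npy',im)
    k=arm.calibration(c); print(c,np.round(k['world_from_camera'],3).tolist(),np.round(k['K'],1).tolist(),k['D'])
    for n in('heel_block','nut_centre','lever_end','lever_pivot','glue_tin','vice'):
        print(n,[(np.round(r['xyz'],3).tolist(),round(r['score'],2)) for r in arm.look_for(c,n)][:3])
st()
E
```

```text
pics
t 0.0 pos [0.3026 0.6582 0.1805] rot [-1.7991e+02  1.0000e-02  1.5532e+02] F [-0.5 -0.4 -0.3] gap 0.0933
{'t': 0.0, 'q': array([-69.71113677,  34.38568433,  -0.1442435 ,  91.67945819,
         0.10467066,  54.02440401,  -4.57137888]), 'dq': array([-0.03025666, -0.06601147,  0.04861402, -0.05157435,  0.03309538,
        0.08747878, -0.051127  ]), 'joint_efforts': array([ 8.26073774e-04, -7.65073228e+01,  1.49816595e+00, -2.52359837e+01,
       -5.23530599e-02,  1.70939241e-02,  1.48295635e-04]), 'position': array([0.30258234, 0.65824704, 0.18045486]), 'tcp_rot': array([-1.79911116e+02,  1.02642675e-02,  1.55320421e+02]), 'ft_force': array([-0.50785659, -0.37050128, -0.31673259]), 'moment': array([-0.00905247,  0.01407461, -0.00497229]), 'finger_gap': 0.09330460341680633} 0.0188
scene [[0.406, -0.702, 0.585, -0.002], [-0.914, -0.307, 0.267, -0.215], [-0.008, -0.643, -0.766, 0.762], [0.0, 0.0, 0.0, 1.0]] [[381.6, 0.0, 321.5], [0.0, 381.6, 199.5], [0.0, 0.0, 1.0]] [-0.05281549  0.          0.          0.          0.        ]
heel_block [([0.49, 0.033, 0.052], 0.96), ([0.354, -0.006,
[... 253 characters left out ...]
e [[0.993, -0.058, 0.106, 0.452], [-0.121, -0.458, 0.881, -0.827], [-0.002, -0.887, -0.462, 0.507], [0.0, 0.0, 0.0, 1.0]] [[433.3, 0.0, 316.9], [0.0, 433.3, 195.2], [0.0, 0.0, 1.0]] [-0.0957936  0.         0.         0.         0.       ]
heel_block [([0.483, 0.011, 0.049], 0.9), ([0.367, -0.019, 0.034], 0.84), ([0.34, 0.144, 0.03], 0.61)]
nut_centre [([0.547, -0.052, 0.083], 0.73), ([0.482, 0.007, 0.048], 0.51)]
lever_end [([0.549, 0.144, 0.08], 0.47)]
lever_pivot [([0.546, 0.139, 0.078], 0.7)]
glue_tin [([0.545, -0.179, 0.063], 0.61), ([0.442, 0.179, 0.027], 0.41)]
vice [([0.527, -0.008, 0.052], 0.93)]
t 0.7 pos [0.3028 0.6588 0.1814] rot [180.     0.   155.32] F [ 0.4 -1.2  0. ] gap 0.093
```

View pics/scene0.png

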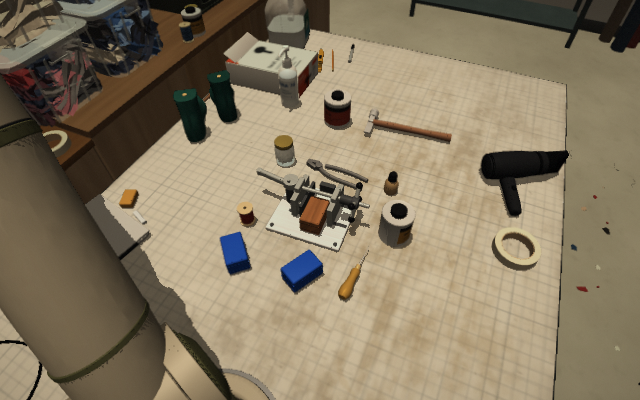

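View pics/side0.png

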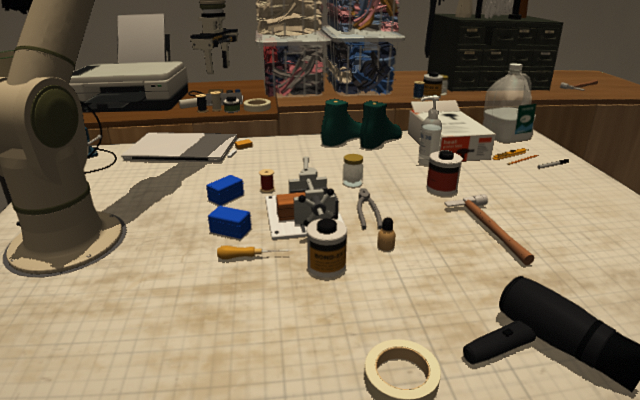

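The brown block with glue lines sits on the bed at scene pixel (313,214) and is the one meant. The two blue look-alikes are at (235,253) and (302,270). The nut is at about (358,195) and the lever points out to about (260,172). I'll enlarge this and fit the vice pose.

```bash
cat >> h.py <<'E'
def cloud(c,d):
    k=arm.calibration(c); v,u=np.mgrid[0:400,0:640]
    p=cv2.undistortPoints(np.stack([u.ravel(),v.ravel()],1).astype(np.float64)[:,None],np.array(k['K']),np.array(k['D']))[:,0]
    P=np.c_[p,np.ones(len(p))]*d.reshape(-1,1)
    T=np.array(k['world_from_camera']); W=P@T[:3,:3].T+T[:3,3]; W[d.ravel()==0]=np.nan
    return W.reshape(400,640,3)
E
python3 - <<'E'
from h import *
im=np.load('scenei.npy');save('crop_s.png',cv2.resize(im[150:260,240:430],None,fx=4,fy=4,interpolation=cv2.INTER_CUBIC))
im2=np.load('sidei.npy');save('crop_d.png',cv2.resize(im2[140:285,245:410],None,fx=4,fy=4,interpolation=cv2.INTER_CUBIC))
for c,i in(('scene',im),('side',im2)):
    W=cloud(c,np.load(c+'d.npy'))
    m=(abs(W[...,2]-.010)<.006)&(W[...,0]>.38)&(W[...,0]<.68)&(abs(W[...,1]-.02)<.2)&(i.min(2)>150)
    m=cv2.morphologyEx(m.astype(np.uint8),cv2.MORPH_OPEN,np.ones((2,2)))>0
    print(c,m.sum(),np.nanmedian(W[m],0)); 
    P=W[m]; r=cv2.minAreaRect(P[:,:2].astype(np.float32)*1000); print(r,cv2.boxPoints(r).tolist())
    b=np.isfinite(W[...,2])&(W[...,2]>.05)&(W[...,2]<.06)&(W[...,0]>.42)&(W[...,0]<.62)&(abs(W[...,1]-.02)<.06)&(i[...,0]>i[...,2]*1.6)
    print('block',b.sum(), cv2.minAreaRect(W[b][:,:2].astype(np.float32)*1000),np.nanmedian(W[b],0))
E
```

```text
scene 1384 [0.47251288 0.05632693 0.00978262]
((483.453125, 67.3577651977539), (195.713134765625, 145.36312866210938), 37.27821731567383) [[361.5660705566406, 65.92041778564453], [449.6105041503906, -49.745582580566406], [605.3402099609375, 68.79511260986328], [517.2957763671875, 184.46112060546875]]
block 556 ((503.4964904785156, 34.56510925292969), (80.55805206298828, 49.43023681640625), 4.339921951293945) [0.50053066 0.03351185 0.05457389]
side 607 [ 0.46453247 -0.00796376  0.00873818]
((529.5223388671875, 51.69647216796875), (329.33148193359375, 211.38790893554688), 72.53484344482422) [[379.2804870605469, -73.65663146972656], [580.92333984375, -137.09959411621094], [679.76416015625, 177.04957580566406], [478.121337890625, 240.49253845214844]]
block 240 ((494.94830322265625, 36.0090446472168), (71.70211791992188, 63.634178161621094), 84.81645202636719) [0.48705531 0.03430461 0.05362914]
```

View pics/crop_s.png

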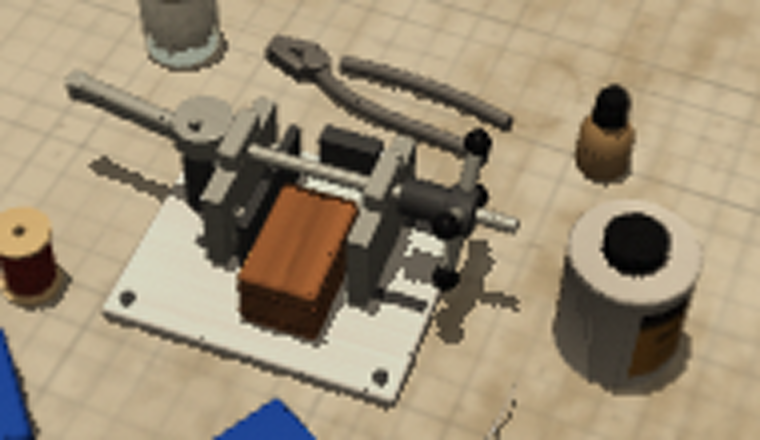

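View pics/crop_d.png

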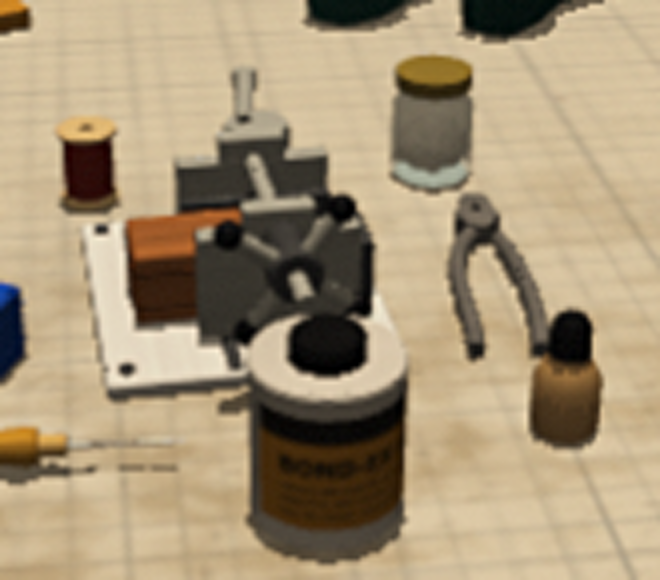

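```bash
cat >> h.py <<'E'
def ray(c,uv,z):
    k=arm.calibration(c); p=cv2.undistortPoints(np.array(uv,float).reshape(-1,1,2),np.array(k['K']),np.array(k['D']))[:,0]
    T=np.array(k['world_from_camera']); D=np.c_[p,np.ones(len(p))]@T[:3,:3].T; o=T[:3,3]
    return o+D*((z-o[2])/D[:,2])[:,None]
E
python3 - <<'E'
from h import *
f=lambda x,y:(240+x/4-.375,150+y/4-.375)
g=lambda x,y:(245+x/4-.375,140+y/4-.375)
print('front corners scene',np.round(ray('scene',[f(105,312),f(395,400)],.010),4).tolist())
print('side corners: front -y, front +y',np.round(ray('side',[g(112,390),g(85,228)],.010),4).tolist())
W=cloud('scene',np.load('scened.npy'))
def at(c,W,u,v): 
    u,v=int(round(u)),int(round(v)); print(c,(u,v),np.round(np.nanmedian(W[v-1:v+2,u-1:u+2].reshape(-1,3),0),4))
print('lever end, cam top, skewer pts, balls top, left(far?) lower, right')
for p in[(80,86),(120,107),(195,118),(300,162),(340,175),(477,143),(447,277),(485,195),(455,222),(515,225),(385,200)]: at('s',W,*f(*p))
Wd=cloud('side',np.load('sided.npy'))
for p in[(242,78),(250,120),(262,180),(228,235),(342,207),(245,330),(298,270),(290,206)]: at('d',Wd,*g(*p))
# jaws tops z~.088
for c,W_ in(('scene',W),('side',Wd)):
    m=(abs(W_[...,2]-.088)<.004)&(W_[...,0]>.42)&(W_[...,0]<.64)&(abs(W_[...,1]-.03)<.12)
    P=W_[m]
    for s in(P[:,1]>.03,P[:,1]<.03):
        if s.sum()>5:
            q=P[s]; print(c,'jawtop',s.sum(),np.round(q.mean(0),4),cv2.minAreaRect(q[:,:2].astype(np.float32)*1000))
    m=(W_[...,2]>.085)&(W_[...,2]<.105)&(W_[...,0]<.7)&(W_[...,0]>.4)&(W_[...,1]<-.09)&(W_[...,1]>-.3); print('tin top',np.nanmean(W_[m],0) , m.sum(),cv2.minEnclosingCircle(W_[m][:,:2].astype(np.float32)*1000) if m.sum() else 0)
E
```

```text
front corners scene [[0.4369, 0.1345, 0.01], [0.4496, -0.0506, 0.01]]
side corners: front -y, front +y [[0.4511, -0.057, 0.01], [0.4402, 0.1288, 0.01]]
lever end, cam top, skewer pts, balls top, left(far?) lower, right
s (260, 171) [0.5425 0.2021 0.0794]
s (270, 176) [0.5393 0.1716 0.0771]
s (288, 179) [0.5399 0.1218 0.0865]
s (315, 190) [0.5432 0.0511 0.0747]
s (325, 193) [0.5442 0.026  0.075 ]
s (359, 185) [ 0.5686 -0.05    0.1124]
s (351, 219) [ 0.5197 -0.0526  0.0433]
s (361, 198) [ 0.5838 -0.0529  0.0525]
s (353, 205) [ 0.5154 -0.0556  0.1021]
s (368, 206) [ 0.55   -0.0816  0.0743]
s (336, 200) [ 0.5347 -0.0079  0.0787]
d (305, 159) [0.5443 0.1919 0.0786]
d (307, 170) [0.5421 0.1156 0.0808]
d (310, 185) [0.5419 0.0474 0.0754]
d (302, 198) [ 0.5145 -0.0593  0.0998]
d (330, 191) [ 0.5718 -0.0555  0.1103]
d (306, 222) [ 0.5217 -0.059   0.0427]
d (319, 207) [ 0.5488 -0.0605  0.077 ]
d (317, 191) [ 0.5512 -0.0063  0.0866]
scene jawtop 87 [0.5384 0.0936 0.0871] ((538.7178344726562, 103.08024597167969), (40.50714874267578, 38.2131233215332), 3.203256607055664)
scene jawtop 141 [ 0.5467 -0.024   0.087 ] ((547.1713256835938, -27.116165161132812), (39.61178207397461, 64.17879486083984), 3.7894957065582275)
tin top [ 0.54654864 -0.15361161  0.09231673] 302 ((549.3436889648438, -153.4637908935547), 37.35219192504883)
side jawtop 57 [0.5387 0.0887 0.0864] ((535.269775390625, 92.09386444091797), (34.3658561706543, 40.63032531738281), 31.737220764160156)
side jawtop 144 [ 0.5426 -0.0327  0.0869] ((536.7027587890625, -29.809295654296875), (56.06435775756836, 65.38304138183594), 3.1999032497406006)
tin top [ 0.54926257 -0.1609616   0.09351665] 266 ((551.123046875, -157.61892700195312), 36.18168258666992)
```

The block's yaw and the bed's front edge agree: the vice is turned about 3.5°, with its origin near (0.544, 0.044). The nut looks to be at about 0.65 rad. Next I'll check the wrist camera geometry, the route there and the bystander positions.

```bash
python3 - <<'E'
from h import *
k=arm.calibration('wrist');print(np.round(k['tool_from_camera'],3).tolist(),np.round(k['K'],1).tolist(),k['D'])
W=np.concatenate([cloud(c,np.load(c+'d.npy')).reshape(-1,3) for c in('scene','side')])
W=W[np.isfinite(W[:,2])]
print('height map rows x .2...9, cols y -.2...0.75 (cm)')
for x in np.arange(.2,.9,.05):
    print('%.2f'%x,[int(100*np.percentile(q[:,2],99)) if len(q:=W[(abs(W[:,0]-x)<.025)&(abs(W[:,1]-y)<.025)])>3 else -1 for y in np.arange(-.2,.8,.05)])
from station import arm
T=arm.calibration('scene')
C=cloud('scene',np.load('scened.npy'))
for n,p in dict(jar=(284,142),spool=(245,207),dye=(391,175),awl=(346,288),pinc=(345,172),boot1=(188,95),boot2=(218,75)).items():
    print(n,np.round(np.nanmedian(C[p[1]-1:p[1]+2,p[0]-1:p[0]+2].reshape(-1,3),0),3))
E
```

```text
[[0.001, -0.965, -0.261, 0.071], [1.0, 0.001, 0.0, 0.001], [-0.0, -0.261, 0.965, -0.203], [0.0, 0.0, 0.0, 1.0]] [[286.7, 0.0, 315.8], [0.0, 286.7, 198.6], [0.0, 0.0, 1.0]] [-0.00580166  0.          0.          0.          0.        ]
height map rows x .2...9, cols y -.2...0.75 (cm)
0.20 [0, 0, 0, 0, 0, 0, 0, 0, 0, 0, 0, 0, 2, 2, 2, 2, 2, -1, -1, 3]
0.25 [0, 0, 0, 0, 0, 0, 0, 0, 0, 0, 0, 0, 2, 2, 2, 34, 37, 44, -1, 3]
0.30 [0, 0, 0, 0, 4, 0, 4, 4, 0, 0, 0, 0, 2, 2, 2, 34, 44, 44, 33, 3]
0.35 [0, 0, 2, 4, 4, 4, 4, 4, 4, 0, 0, 0, 0, 1, 2, 2, 42, 44, 34, 32]
0.40 [0, 0, 2, 4, 4, 0, 0, 4, 0, 0, 0, 0, 0, 0, 2, 1, 0, -1, -1, 3]
0.45 [0, 0, 1, 1, 5, 5, 1, 5, 5, 0, 0, 0, 0, 0, 0, 0, 0, -1, -1, 3]
0.50 [8, 8, 0, 10, 7, 5, 8, 1, 0, 0, 0, 0, 0, 0, 0, 0, 0, -1, -1, 5]
0.55 [8, 9, 8, 11, 8, 7, 8, 8, 8, 0, 0, 0, 0, 0, 0, 0, 0, -1, -1, 5]
0.60 [8, 8, 0, 11, 7, 5, 7, 0, 0, 0, 0, 0, 0, 0, 5, 0, 0, -1, -1, 6]
0.65 [0, 0, 6, 0, 1, 1, 1, 3, 7, 7, 0, 0, 0, 6, 13, 14, 0, -1, -1, 6]
0.70 [0, 0, 6, 1, 1, 1, 1, 1, 7, 7, 0, 0, 0, 0, 13, 14, 0, -1, -1, 5]
0.75 [0, 0, 0, 0, 0, 0, 0, 0, 0, 0, 0, 0, 0, 13, 13, 7, 4, -1, -1, 6]
0.80 [0, 0, 0, 0, 0, 0, 0, 0, 0, 0, 0, 0, 0, 13, 14, 3, 3, -1, -1, 6]
0.85 [0, 0, 0, 0, 1, 1, 8, 9, 0, 0, 0, 0, 0, 0, 13, 3, 2, -1, -1, 6]
jar [0.669 0.199 0.074]
spool [0.448 0.194 0.05 ]
dye [ 0.677 -0.1    0.065]
awl [ 0.357 -0.106  0.028]
pinc [0.691 0.029 0.007]
boot1 [0.678 0.505 0.138]
boot2 [0.793 0.483 0.139]
```

Emit:
servo_tool:
  travel:
    - [0,0,0]
    - [0,0,0]
    - [0,0,0]
    - [0,0,0]
    - [-6.5,-39.5,0]
    - [-6.5,-39.5,0]
    - [-6.5,-39.5,0]
    - [-6.5,-39.5,0]
    - [-6.5,-39.5,0]
    - [-6.5,-39.5,0]
    - [-6.5,-39.5,0]
    - [-6.5,-39.5,0]
  spin: [-0.123,-0.123,-0.123,-0.123,0,0,0,0,0,0,0,0]
  grip: [0,0,0,0,0,0,0,0,0,0,0,0]

```text
t: 1.7
position: [0.3742, 0.3448, 0.1816]
tcp_rot: [180.0, 0.0, -176.5]
ft_force: [0.8, -0.1, -0.2]
finger_gap: 0.0177
```

Emit:
servo_tool:
  travel:
    - [-6.5,-39.5,0]
    - [-6.5,-39.5,0]
    - [-6.5,-39.5,0]
    - [-6.5,-39.5,0]
    - [-6.5,-39.5,0]
    - [-6.5,-39.5,0]
    - [-6.5,-39.5,0]
    - [0,-30,0]
    - [0,0,0]
    - [0,0,0]
  spin: [0,0,0,0,0,0,0,0,0,0]
  grip: [0,0,0,0,0,0,0,0,0,0]

```text
t: 2.53
position: [0.4383, 0.0418, 0.1816]
tcp_rot: [-180.0, 0.0, -176.7]
ft_force: [-0.7, 0.7, -0.1]
finger_gap: 0.0005
```

```bash
python3 - <<'E'
from h import *
s=st(); im,d=arm.grab_frame('wrist'); save('w1.png',im); np.save('wi.npy',im);np.save('wd.npy',d); np.savez('ws.npz',p=s['position'],r=s['tcp_rot'])
for n in('heel_block','nut_centre','lever_end','lever_pivot'):
    print(n,[(np.round(r['xyz'],3).tolist(),round(r['score'],2)) for r in arm.look_for('wrist',n)][:3])
E
```

```text
t 2.53 pos [0.4383 0.0418 0.1816] rot [-1.7999e+02  3.0000e-02 -1.7673e+02] F [-0.7  0.7 -0.1] gap 0.0005
heel_block [([0.477, 0.031, 0.057], 0.97), ([0.342, 0.157, 0.05], 0.87), ([0.36, 0.002, 0.045], 0.77)]
nut_centre []
lever_end []
lever_pivot []
```

View pics/w1.png

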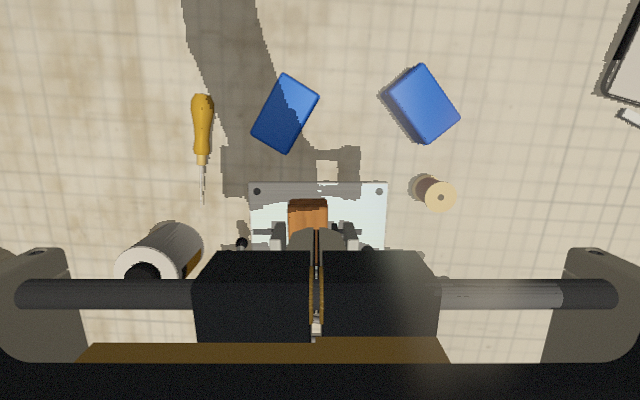

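The wrist view shows the bed's front edge at (248,183) to (389,182). The wooden block's near edge is at about (289..328,200), straight ahead of the closed fingertips. I'll use it to refine the fit.

```bash
python3 - <<'E'
from h import *
s=np.load('ws.npz'); k=arm.calibration('wrist'); T=np.eye(4);T[:3,:3]=R.from_euler('xyz',s['r'],degrees=True).as_matrix();T[:3,3]=s['p'];T=T@np.array(k['tool_from_camera'])
K=np.array(k['K']);D=np.array(k['D'])
def wr(uv,z):
    p=cv2.undistortPoints(np.array(uv,float).reshape(-1,1,2),K,D)[:,0]; d=np.c_[p,np.ones(len(p))]@T[:3,:3].T; o=T[:3,3]; return np.round(o+d*((z-o[2])/d[:,2])[:,None],4)
print('bed',wr([(248,183),(389,182)],.010).tolist())
im=np.load('wi.npy')
print(wr([(289,200),(328,199)],.055).tolist())
d=np.load('wd.npy'); v,u=np.mgrid[0:400,0:640]
p=cv2.undistortPoints(np.stack([u.ravel(),v.ravel()],1).astype(float)[:,None],K,D)[:,0]
W=((np.c_[p,np.ones(len(p))]*d.reshape(-1,1))@T[:3,:3].T+T[:3,3]).reshape(400,640,3)
b=(abs(W[...,2]-.055)<.005)&(im[...,0]>im[...,2]*1.5)&(abs(W[...,1]-.03)<.06); print('block',b.sum(),W[b].min(0),W[b].max(0)); 
P=W[b]; 
print(cv2.minAreaRect(P[:,:2].astype(np.float32)*1000))
j=(abs(W[...,2]-.088)<.004)&(W[...,0]>.45)&(W[...,0]<.6)&(abs(W[...,1]-.03)<.12)
Q=W[j]
for sel in(Q[:,1]>.035,Q[:,1]<.035):
    if sel.sum()>3: print('jaw',sel.sum(),Q[sel].min(0),Q[sel].max(0))
save('w1c.png',cv2.resize(im[170:270,180:460],None,fx=2.8,fy=2.8,interpolation=cv2.INTER_CUBIC))
E
```

```text
bed [[0.4521, -0.0476, 0.01], [0.4398, 0.14, 0.01]]
[[0.4598, 0.0114, 0.055], [0.4558, 0.0578, 0.055]]
block 916 [0.46584504 0.01014947 0.05009122] [0.50934753 0.05925455 0.05685141]
((487.37371826171875, 34.68699264526367), (40.934722900390625, 48.286705017089844), 3.837865114212036)
```

View pics/w1c.png

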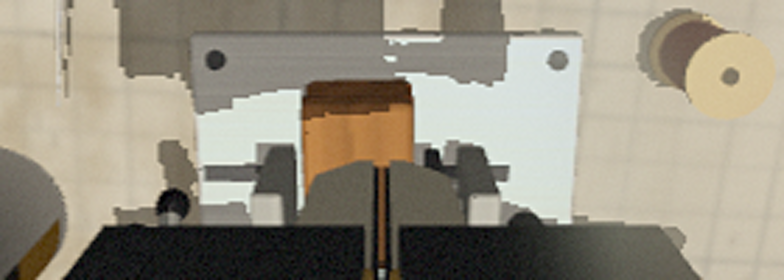

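Everything agrees: vice yaw is about 3.7°, the origin is near (0.5435, 0.045), and the block's near face is at x≈0.461, so about 47 mm short of home. I'll lower the fingers behind the block and push.

Emit:
servo_tool:
  travel:
    - [0,-6.5,37]
    - [0,0,37]
    - [0,0,37]
    - [0,0,36]
    - [0,0,0]
    - [-8,0,0]
    - [-6,0,0]
    - [-6,0,0]
    - [-6,0,0]
    - [-6,0,0]
    - [-6,0,0]
  spin: [0,0,0,0,0,0,0,0,0,0,0]
  grip: [0,0,0,0,0,0,0,0,0,0,0]
  newtons: 30

```text
t: 3.7
position: [0.478, 0.0393, 0.0358]
tcp_rot: [180.0, 0.2, -176.5]
ft_force: [-1.0, -0.4, -0.2]
finger_gap: 0.0005
```

```bash
python3 - <<'E'
from h import *
st(); im,d=arm.grab_frame('scene'); save('s1.png',cv2.resize(im[150:260,240:430],None,fx=4,fy=4,interpolation=cv2.INTER_CUBIC)); st()
E
```

```text
t 3.7 pos [0.478  0.0393 0.0358] rot [ 1.7998e+02  1.6000e-01 -1.7651e+02] F [-1.  -0.4 -0.2] gap 0.0005
t 3.75 pos [0.4793 0.0395 0.0355] rot [ 179.98    0.21 -176.51] F [2.  0.2 0.5] gap 0.0007
```

View pics/s1.png

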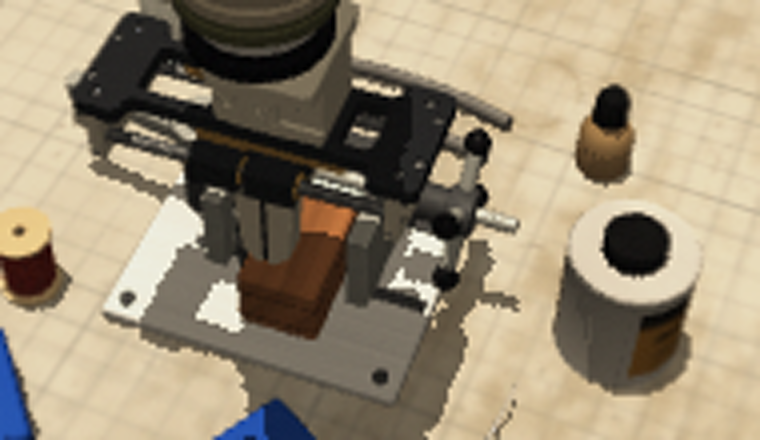

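```bash
cat >> h.py <<'E'
def proj(c,P):
    k=arm.calibration(c); T=np.linalg.inv(np.array(k['world_from_camera'])); return cv2.projectPoints(np.array(P,float).reshape(-1,3),cv2.Rodrigues(T[:3,:3])[0],T[:3,3],np.array(k['K']),np.array(k['D']))[0][:,0]
E
python3 - <<'E'
from h import *
p=proj('scene',[[.479,.0395,.0355],[.479-.0075,.0395,.0355],[.479-.0075,.057,.0355],[.479-.0075,.022,.0355],[.461,.0114,.055],[.4578,.058,.055]]); print(np.round((p-[240,150])*4).tolist())
im,d=arm.grab_frame('side'); save('d1.png',cv2.resize(im[140:285,245:410],None,fx=4,fy=4,interpolation=cv2.INTER_CUBIC)); st()
E
```

```text
[[273.0, 285.0], [268.0, 294.0], [241.0, 285.0], [295.0, 304.0], [303.0, 303.0], [227.0, 281.0]]
t 3.8 pos [0.4783 0.0394 0.0352] rot [ 1.7998e+02  1.5000e-01 -1.7651e+02] F [ 0.1 -0.2  0.3] gap 0.0002
```

View pics/d1.png

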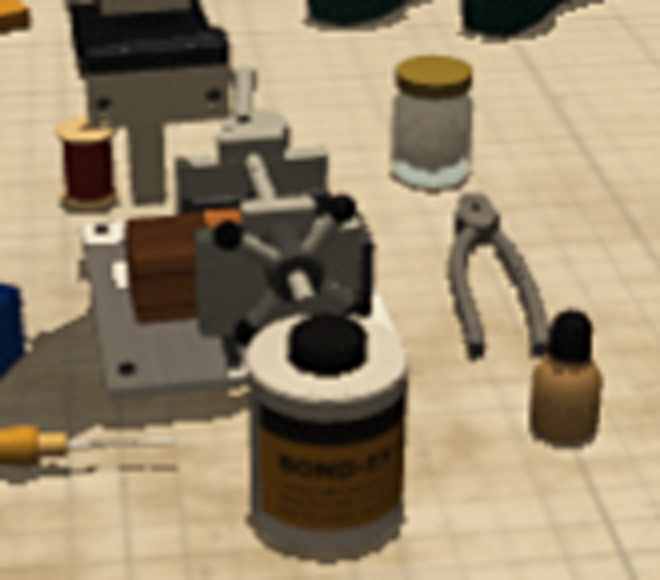

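```bash
python3 - <<'E'
from h import *
im,d=arm.grab_frame('scene'); W=cloud('scene',d)
im2,d2=arm.grab_frame('side'); W2=cloud('side',d2)
for y in range(200,345,12):
    print(y,[tuple(np.round(W[int(150+y/4),int(240+x/4)]*1000).astype(int).tolist()) for x in (255,275,290,310,330)])
print(np.round((proj('side',[[.479,.0395,.0355]])-[245,140])*4))
for y in (160,180,195,203,210,225):
    print(y,[tuple(np.round(W2[int(140+y/4),int(245+x/4)]*1000).astype(int).tolist()) for x in (135,145,155,165,200)])
save('s2.png',cv2.resize(im[185:245,280:350],None,fx=8,fy=8,interpolation=cv2.INTER_NEAREST));st()
E
```

```text
200 [(467, 43, 125), (442, 18, 165), (443, 9, 167), (531, 40, 57), (448, -11, 172)]
212 [(468, 44, 113), (468, 32, 119), (470, 23, 121), (523, 36, 56), (529, 26, 55)]
224 [(468, 45, 103), (469, 33, 107), (468, 22, 114), (513, 32, 58), (521, 22, 54)]
236 [(467, 45, 94), (468, 33, 98), (471, 24, 99), (508, 30, 53), (511, 18, 56)]
248 [(468, 46, 80), (470, 34, 85), (469, 23, 91), (500, 26, 54), (503, 15, 55)]
260 [(477, 52, 55), (468, 34, 75), (486, 32, 55), (491, 22, 55), (495, 11, 56)]
272 [(471, 49, 53), (474, 37, 55), (478, 29, 55), (483, 18, 55), (493, 10, 47)]
284 [(463, 45, 52), (468, 34, 53), (470, 25, 56), (476, 15, 54), (491, 9, 38)]
296 [(463, 46, 40), (465, 33, 45), (-9223372036854775808, -9223372036854775808, -9223372036854775808), (467, 11, 55), (490, 9, 27)]
308 [(464, 46, 28), (463, 32, 37), (465, 23, 39), (467, 11, 43), (494, 11, 9)]
320 [(464, 47, 14), (465, 34, 21), (465, 23, 27), (467, 12, 30), (486, 7, 10)]
332 [(459, 45, 10), (462, 33, 13), (466, 24, 13), (467, 12, 18), (478, 3, 9)]
344 [(452, 42, 9), (456, 30, 10), (460, 22, 9), (465, 11, 8), (470, 0, 9)]
[[152. 255.]]
160 [(470, 21, 105), (476, 20, 105), (481, 21, 104), (496, 246, -3), (511, 85, 72)]
180 [(469, 22, 92), (476, 21, 92), (480, 20, 93), (494, 211, -2), (510, 82, 61)]
195 [(469, 21, 86), (476, 23, 84), (480, 23, 84), (493, 194, -2), (510, 81, 53)]
203 [(469, 22, 80), (475, 25, 78), (480, 28, 76), (493, 181, -1), (509, 65, 56)]
210 [(471, 174, -2), (479, 171, -1), (484, 170, -1), (492, 170, -2), (508, 63, 52)]
225 [(469, 43, 55), (475, 45, 53), (480, 46, 52), (487, 43, 53), (507, 39, 54)]
t 3.9 pos [0.4766 0.0391 0.0346] rot [ 1.8000e+02  2.0000e-02 -1.7651e+02] F [ 0.1 -0.2 -0.3] gap 0.0004<stdin>:5: RuntimeWarning: invalid value encountered in cast
```

View pics/s2.png

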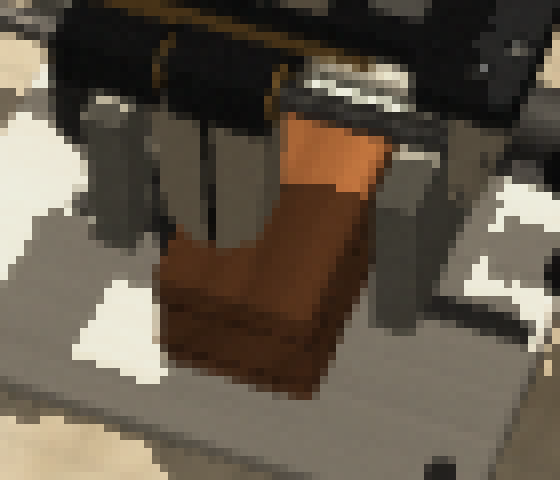

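The state gives TCP z = 0.035, but both cameras show the fingertips at about z = 0.072, above the block, which hasn't moved. I'll settle this disagreement before moving.

```bash
python3 - <<'E'
from h import *
# initial pictures: gripper tip lowest points near (.303,.659)
for c in('scene','side'):
    W=cloud(c,np.load(c+'d.npy')); m=(abs(W[...,0]-.303)<.09)&(abs(W[...,1]-.659)<.09)&(W[...,2]>.08); P=W[m]
    print(c,m.sum(), np.round(np.sort(P[:,2])[:12],3) if m.sum() else '')
s=st(); im,d=arm.grab_frame('wrist'); save('w2.png',im)
k=arm.calibration('wrist'); T=np.eye(4);T[:3,:3]=R.from_euler('xyz',s['tcp_rot'],degrees=True).as_matrix();T[:3,3]=s['position'];T=T@np.array(k['tool_from_camera'])
v,u=np.mgrid[0:400,0:640]; p=cv2.undistortPoints(np.stack([u.ravel(),v.ravel()],1).astype(float)[:,None],np.array(k['K']),np.array(k['D']))[:,0]
W=((np.c_[p,np.ones(len(p))]*d.reshape(-1,1))@T[:3,:3].T+T[:3,3]).reshape(400,640,3)
for uv in[(30,150),(600,100),(250,120),(300,100)]: print(uv,np.round(W[uv[1],uv[0]],3),im[uv[1],uv[0]])
print(np.round(s['q'],2))
E
```

```text
scene 6 [0.31  0.32  0.329 0.331 0.334 0.338]
side 1703 [0.22  0.22  0.22  0.221 0.221 0.221 0.221 0.221 0.222 0.222 0.222 0.223]
t 3.9 pos [0.4766 0.0391 0.0346] rot [ 1.8000e+02  2.0000e-02 -1.7651e+02] F [ 0.1 -0.2 -0.3] gap 0.0004
(30, 150) [ 0.443 -0.2   -0.001] [215 203 180]
(600, 100) [ 0.375  0.26  -0.002] [219 211 190]
(250, 120) [ 0.408 -0.018 -0.002] [137 129 112]
(300, 100) [ 0.39   0.022 -0.002] [209 196 173]
[ -9.51  31.85  -2.81 130.49   4.88  17.73  76.95]
```

View pics/w2.png

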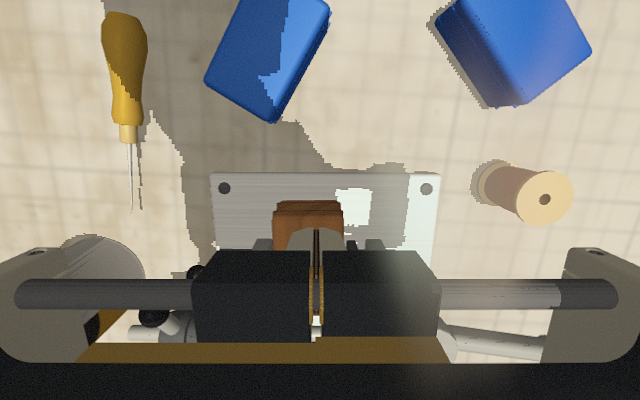

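The wrist pose and the workspace agree with the state. In the initial side picture too, the lowest finger point is at z 0.220 against a stated TCP of 0.181, so the real fingertips end about 38 mm short of the TCP. I'll measure that and the body clearance more exactly.

```bash
python3 - <<'E'
from h import *
s=st()
for c in('scene','side'):
    im,d=arm.grab_frame(c); W=cloud(c,d)
    p=s['position']; 
    m=(abs(W[...,0]-p[0])<.010)&(abs(W[...,1]-p[1])<.021)&(W[...,2]>.062)
    z=np.sort(W[m][:,2]); print(c,m.sum(),np.round(z[:25]-p[2],4))
    # body: points beyond finger footprint but near gripper, low z
    m=(abs(W[...,0]-p[0])<.05)&(abs(W[...,1]-p[1])<.10)&(W[...,2]>.100)&~((abs(W[...,0]-p[0])<.012)&(abs(W[...,1]-p[1])<.022))
    q=W[m]; o=np.argsort(q[:,2])[:200:12]; print(np.round(q[o]-p,3).tolist())
    if c=='side':
        print('col',[tuple(np.round((W[r,282]-p)*1000).astype(int).tolist()) for r in range(140,195,4)])
save('d2.png',cv2.resize(im[100:220,240:400],None,fx=5,fy=5,interpolation=cv2.INTER_CUBIC))
E
```

```text
t 3.95 pos [0.4762 0.0391 0.0345] rot [-1.800e+02 -1.000e-02 -1.765e+02] F [-0.3 -0.5 -0.1] gap 0.0007
scene 117 [0.0362 0.038  0.0392 0.0405 0.041  0.0425 0.0436 0.0437 0.0439 0.0451
 0.0454 0.0457 0.0461 0.0467 0.0471 0.0477 0.0477 0.0493 0.0502 0.0502
 0.0511 0.0512 0.0512 0.0519 0.0524]
[[0.03, -0.092, 0.066], [0.035, -0.092, 0.068], [0.032, -0.091, 0.07], [-0.031, 0.077, 0.123], [-0.017, 0.077, 0.125], [-0.034, -0.001, 0.127], [-0.041, 0.081, 0.128], [-0.036, 0.076, 0.128], [-0.032, -0.084, 0.129], [-0.036, 0.009, 0.131], [-0.035, -0.029, 0.132], [-0.037, -0.007, 0.132], [0.021, 0.053, 0.133], [-0.041, 0.075, 0.134], [-0.028, -0.057, 0.134], [0.02, 0.05, 0.135], [-0.038, -0.017, 0.135]]
side 155 [0.037  0.0377 0.0384 0.0386 0.039  0.0397 0.0398 0.0408 0.0413 0.0432
 0.0437 0.0441 0.0442 0.0442 0.0453 0.0458 0.0461 0.0465 0.0467 0.0468
 0.0472 0.0476 0.0477 0.0477 0.0486]
[[0.036, -0.099, 0.066], [0.035, -0.09, 0.068], [-0.005, -0.086, 0.12], [-0.019, -0.088, 0.121], [0.028, -0.087, 0.122], [0.024, -0.088, 0.123], [-0.041, 0.077, 0.124], [0.027, -0.086, 0.124], [0.019, -0.086, 0.125], [0.027, -0.084, 0.126], [0.033, -0.087, 0.127], [0.023, -0.087, 0.127], [0.013, -0.087, 0.128], [-0.011, -0.09, 0.128], [-0.028, -0.089, 0.129], [-0.009, -0.087, 0.129], [-0.041, 0.073, 0.13]]
col [(5, -40, 169), (4, -48, 164), (3, -69, 163), (2, -91, 164), (2, -96, 157), (1, -95, 149), (1, -88, 137), (1, -87, 128), (3, -19, 89), (3, -17, 79), (2, -17, 69), (2, -16, 59), (2, -16, 49), (5, 132, -36)]
```

View pics/d2.png

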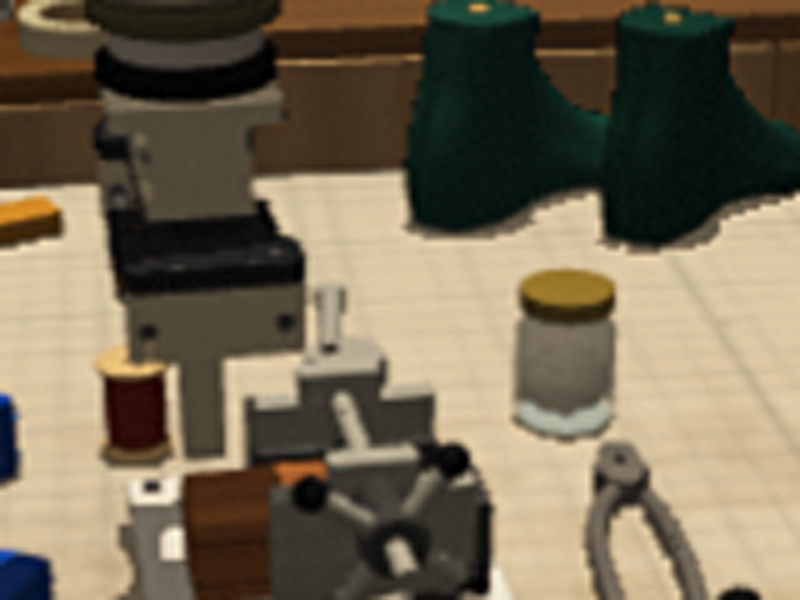

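Both cameras give a real tip at TCP + 37 mm and a body underside at TCP + 120 mm. So the fingers are full length, and the reported TCP simply sits 37 mm too low. I'll use tip z = reported z + 0.037 from here on. Next: back off, go lower, and push again.

Emit:
servo_tool:
  travel:
    - [17,0,0]
    - [17,-2,0]
    - [0,0,0]
    - [0,0,17]
    - [0,0,17]
    - [0,0,0]
    - [0,0,0]
  spin: [0,0,0,0,0,0,0]
  grip: [0,0,0,0,0,0,0]

```text
t: 4.63
position: [0.4424, 0.0351, -0.0001]
tcp_rot: [-180.0, -0.1, -176.5]
ft_force: [0.3, 0.5, -0.2]
finger_gap: 0.0006
```

Emit:
servo_tool:
  travel:
    - [-5,0,0]
    - [-5,0,0]
    - [-5,0,0]
    - [-5,0,0]
    - [-5,0,0]
    - [-5,0,0]
    - [-5,0,0]
    - [-5,0,0]
    - [-5,0,0]
    - [-5,0,0]
    - [0,0,0]
  spin: [0,0,0,0,0,0,0,0,0,0,0]
  grip: [0,0,0,0,0,0,0,0,0,0,0]

```text
t: 5.55
position: [0.4945, 0.0385, 0.0003]
tcp_rot: [180.0, 0.1, -176.5]
ft_force: [0.3, -0.8, -0.0]
finger_gap: 0.0008
```

Emit:
servo_tool:
  travel:
    - [-2,0,0]
    - [-2,0,0]
    - [-2,0,0]
    - [0,0,0]
  spin: [0,0,0,0]
  grip: [0,0,0,0]

```text
t: 5.88
position: [0.4994, 0.0387, 0.0003]
tcp_rot: [180.0, 0.1, -176.5]
ft_force: [-0.6, 0.1, -1.4]
finger_gap: 0.0005
```

```bash
python3 - <<'E'
from h import *
st(); im,d=arm.grab_frame('scene'); save('s3.png',cv2.resize(im[150:260,240:430],None,fx=4,fy=4,interpolation=cv2.INTER_CUBIC)); st()
E
```

```text
t 5.88 pos [4.994e-01 3.870e-02 3.000e-04] rot [ 1.7999e+02  6.0000e-02 -1.7649e+02] F [-0.6  0.1 -1.4] gap 0.0005
t 5.93 pos [4.994e-01 3.870e-02 4.000e-04] rot [ 1.7999e+02  7.0000e-02 -1.7649e+02] F [-0.1 -0.9 -0.4] gap 0.0008
```

View pics/s3.png

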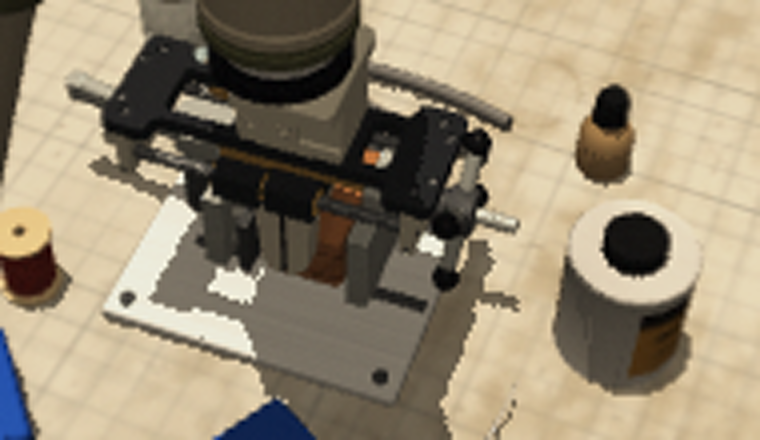

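The block is moving along. I'll creep on until the stop is felt.

Emit:
servo_tool:
  travel:
    - [-2,0,0]
    - [-1,0,0]
    - [-1,0,0]
    - [0,0,0]
  spin: [0,0,0,0]
  grip: [0,0,0,0]

```text
t: 6.27
position: [0.5007, 0.0386, 0.0002]
tcp_rot: [-180.0, -0.2, -176.5]
ft_force: [-6.4, -0.1, 3.6]
finger_gap: 0.0006
```

Firm contact (6.4 N) at finger face x≈0.508, which is exactly where home was predicted. Backing off and rising towards the nut.

Emit:
servo_tool:
  travel:
    - [14,0,0]
    - [4,0,-20]
    - [0,0,-40]
    - [0,0,-40]
    - [0,-40,-10]
    - [0,-40,0]
    - [0,-8,0]
    - [0,0,0]
    - [0,0,0]
  spin: [0,0,0,0,0,0,0,0,0]
  grip: [0,0,0,0,0,0,0,0,0]

```text
t: 7.02
position: [0.4904, -0.0505, 0.1104]
tcp_rot: [180.0, 0.1, -176.6]
ft_force: [-0.5, -0.2, 0.1]
finger_gap: 0.0005
```

```bash
cat >> h.py <<'E'
OX,OY,YAW=.5428,.045,np.deg2rad(3.7)
def v2w(p):
    p=np.atleast_2d(p).astype(float); c,s=np.cos(YAW),np.sin(YAW); return np.c_[OX+c*p[:,0]-s*p[:,1],OY+s*p[:,0]+c*p[:,1],p[:,2]]
def nutfit(c,name=None):
    im,d=arm.grab_frame(c); g=im.max(2).astype(float); best=[]
    for a in np.arange(0,np.pi/2,.03):
        sc=0; P=[]
        for k in range(4):
            th=a+k*np.pi/2; P.append([.042*np.sin(th),-.088,.072+.042*np.cos(th)])
        best.append((np.mean([g[int(round(v))-1:int(round(v))+2,int(round(u))-1:int(round(u))+2].mean() if 1<v<398 else 99 for u,v in proj(c,v2w(P))][:4]),a,))
    best.sort(); return im,best[:4]
E
python3 - <<'E'
from h import *
st()
im,b=nutfit('side'); print(b)
def P(a): return [[.042*np.sin(a+k*np.pi/2),-.088,.072+.042*np.cos(a+k*np.pi/2)] for k in range(4)]
print('centre',(proj('side',v2w([[0,-.088,.072]]))-[245,140])*4)
for a in(.55,.65,.75): print(a,np.round((proj('side',v2w(P(a)))-[245,140])*4).tolist())
save('d3.png',cv2.resize(im[140:285,245:410],None,fx=4,fy=4,interpolation=cv2.INTER_CUBIC))
im,d=arm.grab_frame('scene'); save('s4.png',cv2.resize(im[150:260,240:430],None,fx=4,fy=4,interpolation=cv2.INTER_CUBIC))
W=cloud('scene',d);b=(abs(W[...,2]-.055)<.004)&(W[...,0]>.42)&(W[...,0]<.62)&(abs(W[...,1]-.03)<.05)&(im[...,0]>im[...,2]*1.5);print('block',b.sum(),W[b].min(0) if b.sum() else '')
E
```

```text
t 7.02 pos [ 0.4904 -0.0505  0.1104] rot [ 1.7999e+02  5.0000e-02 -1.7660e+02] F [-0.5 -0.2  0.1] gap 0.0005
[(np.float64(30.277777777777775), np.float64(0.63)), (np.float64(33.722222222222214), np.float64(0.6599999999999999)), (np.float64(35.916666666666664), np.float64(0.54)), (np.float64(36.361111111111114), np.float64(0.6))]
centre [[291.21658027 260.95557325]]
0.55 [[333.0, 196.0], [358.0, 291.0], [250.0, 324.0], [222.0, 230.0]]
0.65 [[340.0, 199.0], [353.0, 297.0], [244.0, 321.0], [227.0, 223.0]]
0.75 [[346.0, 204.0], [348.0, 303.0], [238.0, 317.0], [232.0, 217.0]]
block 415 [0.50552695 0.01088807 0.05106084]
```

View pics/d3.png

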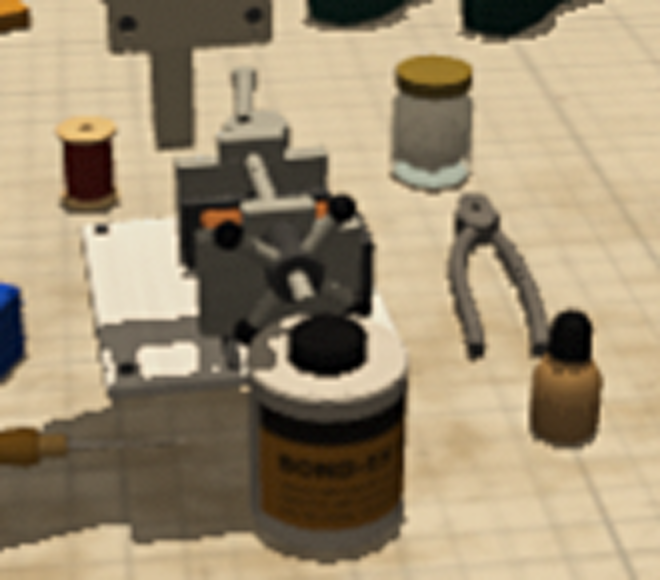

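View pics/s4.png

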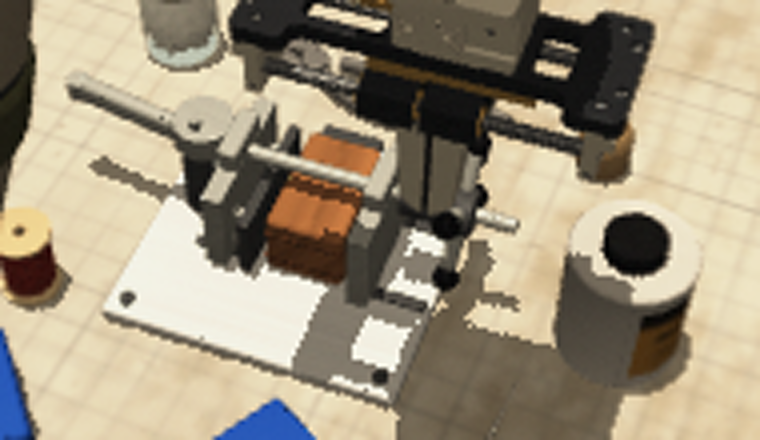

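The block is home at scene crop (310,210). In the side view the nut balls fit nut ≈ 0.63, with the upper-left ball at crop (228,235), so I'm starting the first quarter turn by pushing that ball over the top.

Emit:
servo_tool:
  travel:
    - [0,0,28]
    - [0,0,28]
    - [0,0,0]
    - [-5,0,0]
    - [-4,0,0]
    - [0,0,0]
  spin: [0,0,0,0,0,0]
  grip: [0,0,0,0,0,0]

```text
t: 7.62
position: [0.4991, -0.0488, 0.0552]
tcp_rot: [180.0, -0.0, -176.4]
ft_force: [-2.7, 1.6, -1.7]
finger_gap: 0.0002
```

```bash
python3 - <<'E'
from h import *
st()
im,d=arm.grab_frame('side');a=cv2.resize(im[150:240,275:365],None,fx=4,fy=4,interpolation=cv2.INTER_CUBIC)
im,d=arm.grab_frame('scene');b=cv2.resize(im[150:240,300:390],None,fx=4,fy=4,interpolation=cv2.INTER_CUBIC)
save('n1.png',np.hstack([a,b]))
E
```

```text
t 7.62 pos [ 0.4991 -0.0488  0.0552] rot [ 1.7999e+02 -4.0000e-02 -1.7644e+02] F [-2.7  1.6 -1.7] gap 0.0002
```

View pics/n1.png

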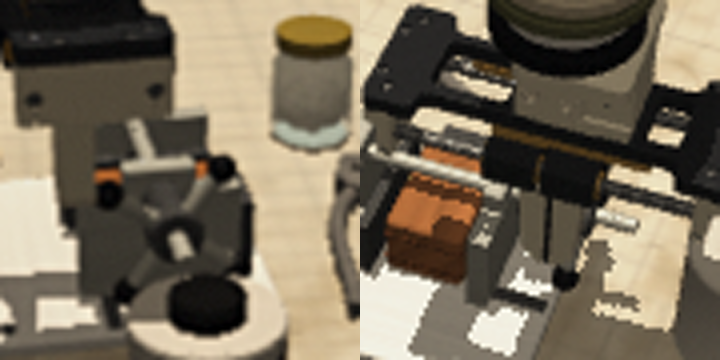

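The finger touches the ball (2.7 N), with the ball at side crop (110,190) just ahead of it. Now the first stroke.

Emit:
servo_tool:
  travel:
    - [-4.8,0,-5.5]
    - [-5.7,0,-4.6]
    - [-6.4,0,-3.6]
    - [-6.9,0,-2.4]
    - [0,0,0]
  spin: [0,0,0,0,0]
  grip: [0,0,0,0,0]

```text
t: 8.13
position: [0.5215, -0.0486, 0.0717]
tcp_rot: [-180.0, -0.1, -176.5]
ft_force: [-3.4, -1.0, -1.4]
finger_gap: 0.0007
```

```bash
cat > n.py <<'E'
from h import *
import sys
st()
im,d=arm.grab_frame('side');a=cv2.resize(im[150:240,275:365],None,fx=4,fy=4,interpolation=cv2.INTER_CUBIC)
im,d=arm.grab_frame('scene');b=cv2.resize(im[150:240,300:390],None,fx=4,fy=4,interpolation=cv2.INTER_CUBIC)
save(sys.argv[1],np.hstack([a,b]))
E
python3 n.py n2.png
```

```text
t 8.13 pos [ 0.5215 -0.0486  0.0717] rot [-1.7997e+02 -1.3000e-01 -1.7652e+02] F [-3.4 -1.  -1.4] gap 0.0007
```

View pics/n2.png

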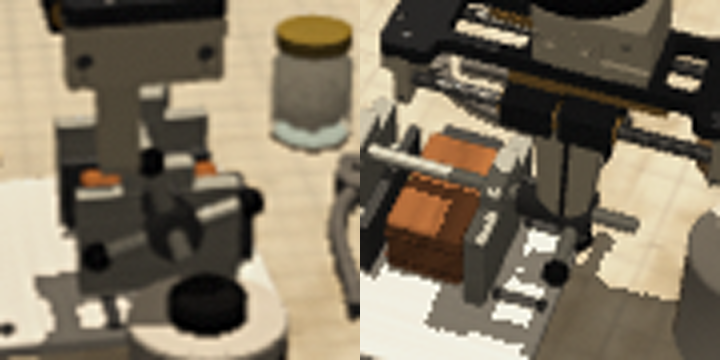

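Emit:
servo_tool:
  travel:
    - [-7.3,0.4,-1.1]
    - [-7.3,0.4,-1.1]
    - [-7.2,0.4,0.2]
    - [-6.8,0.4,1.5]
    - [-6.9,0.4,3]
    - [0,0,0]
  spin: [0,0,0,0,0,0]
  grip: [0,0,0,0,0,0]

```text
t: 8.73
position: [0.5596, -0.044, 0.0683]
tcp_rot: [-180.0, 0.1, -176.5]
ft_force: [-1.4, -1.0, 1.1]
finger_gap: 0.0006
```

```bash
python3 n.py n3.png
```

```text
t 8.73 pos [ 0.5596 -0.044   0.0683] rot [-1.7999e+02  1.1000e-01 -1.7650e+02] F [-1.4 -1.   1.1] gap 0.0006
```

View pics/n3.png

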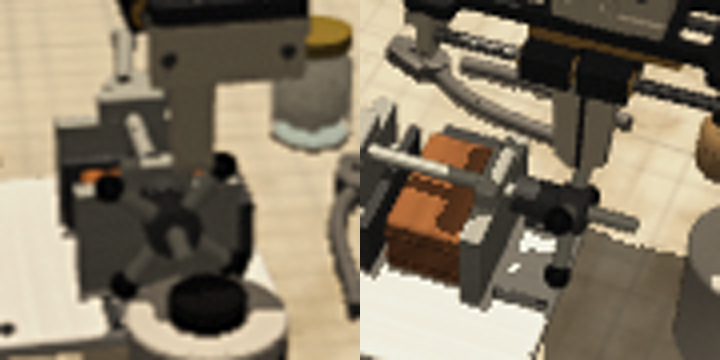

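First stroke done: the ball pattern is back where it started (222,165), (108,188), so nut ≈ 2.2. Lifting back for the second.

Emit:
servo_tool:
  travel:
    - [6,0,-25]
    - [0,0,-30]
    - [31,2,0]
    - [31,2,0]
    - [1,0,0]
    - [0,0,34]
    - [0,0,34]
    - [0,0,0]
    - [-5,0,0]
    - [-4,0,0]
    - [0,0,0]
  spin: [0,0,0,0,0,0,0,0,0,0,0]
  grip: [0,0,0,0,0,0,0,0,0,0,0]

```text
t: 9.75
position: [0.4997, -0.0435, 0.0564]
tcp_rot: [-180.0, 0.1, -176.5]
ft_force: [-0.5, 0.5, 0.4]
finger_gap: -0.0001
```

Emit:
servo_tool:
  travel:
    - [-4.8,0,-4]
    - [-5.7,0,-4.6]
    - [-6.4,0,-3.6]
    - [-6.9,0,-2.4]
    - [-7.3,0.4,-1.1]
    - [-7.3,0.4,-1.1]
    - [-7.2,0.4,0.2]
    - [-6.8,0.4,1.5]
    - [-6.5,0.4,3]
    - [0,0,0]
  spin: [0,0,0,0,0,0,0,0,0,0]
  grip: [0,0,0,0,0,0,0,0,0,0]

```text
t: 10.58
position: [0.5575, -0.0384, 0.0683]
tcp_rot: [-180.0, 0.1, -176.5]
ft_force: [-1.2, -1.6, 0.9]
finger_gap: 0.0004
```

```bash
python3 n.py n4.png
```

```text
t 10.58 pos [ 0.5575 -0.0384  0.0683] rot [-1.7997e+02  6.0000e-02 -1.7652e+02] F [-1.2 -1.6  0.9] gap 0.0004
```

View pics/n4.png

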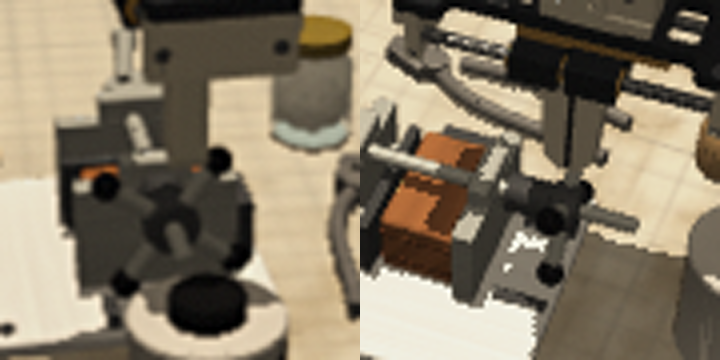

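The nut is now at about 3.7 (balls at (217,160), (104,185)), and the jaw has moved in. I'll leave it, go to the lever's near side and check how it looks.

Emit:
servo_tool:
  travel:
    - [6,0,-25]
    - [0,0,-27]
    - [3.7,38.8,0]
    - [3.7,38.8,0]
    - [3.7,38.8,0]
    - [3.7,38.8,0]
    - [3.7,38.8,0]
    - [3.7,38.8,0]
    - [0,0,32]
    - [0,0,32]
    - [0,0,0]
    - [0,0,0]
  spin: [0,0,0,0,0,0,0,0,0,0,0,0]
  grip: [0,0,0,0,0,0,0,0,0,0,0,0]

```text
t: 11.68
position: [0.5135, 0.1924, 0.0548]
tcp_rot: [-180.0, -0.1, -176.5]
ft_force: [0.3, -0.8, 0.8]
finger_gap: 0.0011
```

```bash
python3 - <<'E'
from h import *
s=st()
im,d=arm.grab_frame('scene');save('l1.png',cv2.resize(im[140:250,230:400],None,fx=4.5,fy=4.5,interpolation=cv2.INTER_CUBIC))
W=cloud('scene',d)
m=(abs(W[...,2]-.080)<.006)&(W[...,1]>.14)&(W[...,1]<.24)&(W[...,0]>.5)&(W[...,0]<.62); P=W[m]; print('lever pts',len(P)); 
for y in np.arange(.145,.225,.01):
    q=P[abs(P[:,1]-y)<.005]; print(round(y,3),len(q),np.round(q.mean(0),4) if len(q) else '')
b=(abs(W[...,2]-.055)<.004)&(W[...,0]>.42)&(W[...,0]<.62)&(abs(W[...,1]-.03)<.05)&(im[...,0]>im[...,2]*1.5);q=W[b][:,:2].astype(np.float32)*1000;print('block',b.sum(),W[b].min(0),W[b].max(0),cv2.minAreaRect(q))
im,b=nutfit('side');im=im[140:285,245:410];save('d4.png',cv2.resize(im,None,fx=4,fy=4,interpolation=cv2.INTER_CUBIC));st()
E
```

```text
t 11.68 pos [0.5135 0.1924 0.0548] rot [-1.7995e+02 -1.2000e-01 -1.7647e+02] F [ 0.3 -0.8  0.8] gap 0.0011
lever pts 91
0.145 17 [0.5396 0.145  0.0782]
0.155 16 [0.5406 0.1547 0.079 ]
0.165 17 [0.542  0.1651 0.0783]
0.175 15 [0.5424 0.1745 0.0787]
0.185 16 [0.5445 0.1844 0.0785]
0.195 10 [0.545  0.193  0.0774]
0.205 0 
0.215 0 
0.225 0 
block 366 [0.50661673 0.01699927 0.05102776] [0.58741268 0.06570077 0.05877308] ((547.4032592773438, 43.08858108520508), (81.01687622070312, 45.560081481933594), 4.799253463745117)
t 11.78 pos [0.5151 0.1925 0.0565] rot [ 1.7997e+02  9.0000e-02 -1.7654e+02] F [-1.  -0.3  0.5] gap 0.0005
```

View pics/l1.png

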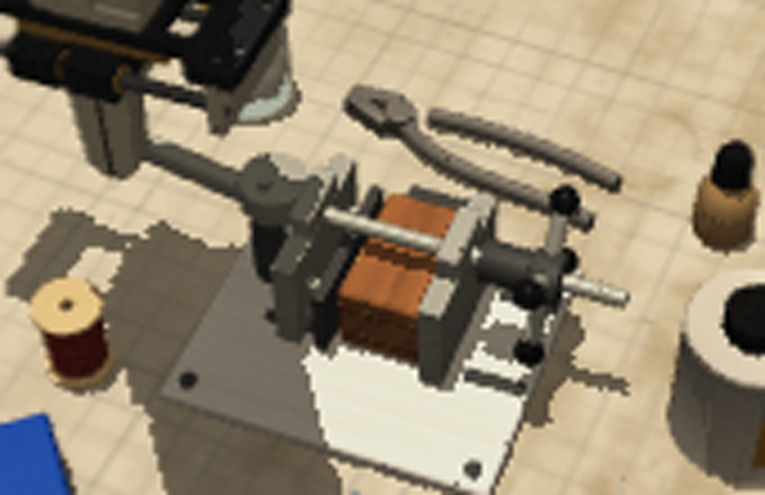

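View pics/d4.png

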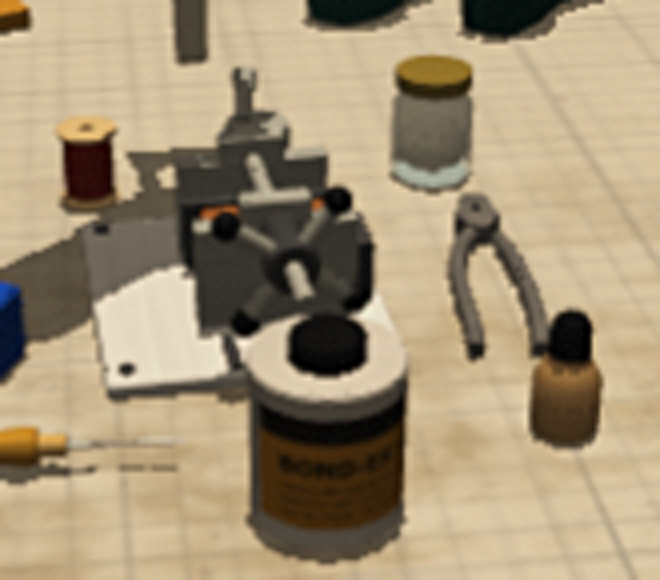

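The block is still home (near face 0.507, far end 0.587). The lever is at about q = 0.28, pointing at world angle 83°. Lowering beside the handle with the finger face turned square to it.

Emit:
servo_tool:
  travel:
    - [0,0,17]
    - [0,0,16]
    - [0,0,0]
    - [-5,0,0]
    - [-5,0,0]
    - [-4,0,0]
    - [0,0,0]
  spin: [-0.09,-0.09,0,0,0,0,0]
  grip: [0,0,0,0,0,0,0]

```text
t: 12.37
position: [0.5292, 0.1962, 0.0231]
tcp_rot: [180.0, 0.1, -166.3]
ft_force: [0.5, 0.3, 0.1]
finger_gap: 0.0004
```

```bash
cat > l.py <<'E'
from h import *
import sys
st()
im,d=arm.grab_frame('side');a=cv2.resize(im[130:220,270:370],None,fx=4,fy=4,interpolation=cv2.INTER_CUBIC)
im,d=arm.grab_frame('scene');b=cv2.resize(im[140:230,245:345],None,fx=4,fy=4,interpolation=cv2.INTER_CUBIC)
save(sys.argv[1],np.hstack([a,b]))
E
python3 l.py l2.png
```

```text
t 12.37 pos [0.5292 0.1962 0.0231] rot [ 1.7999e+02  1.0000e-01 -1.6628e+02] F [0.5 0.3 0.1] gap 0.0004
```

View pics/l2.png

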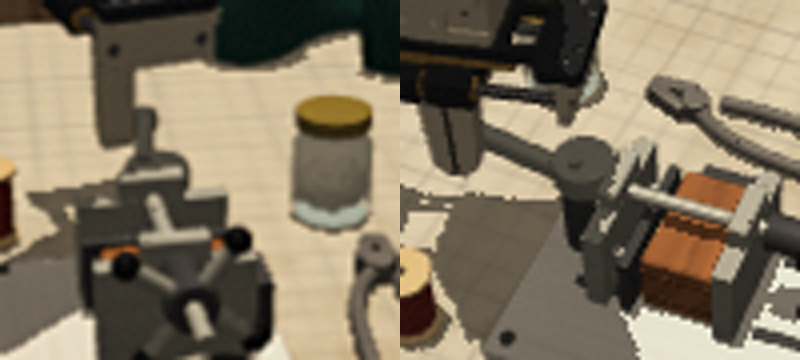

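The finger stands just on the near side of the handle. Swinging in.

Emit:
servo_tool:
  travel:
    - [-3,-1,0]
    - [-6.8,1,0]
    - [-6.8,1,0]
    - [-6.8,1,0]
    - [0,0,0]
  spin: [0,0.1,0.1,0.1,0]
  grip: [0,0,0,0,0]

```text
t: 12.88
position: [0.5499, 0.2011, 0.0216]
tcp_rot: [-179.9, -0.1, 176.4]
ft_force: [-2.7, -0.9, 0.0]
finger_gap: 0.0004
```

Emit:
servo_tool:
  travel:
    - [-4.1,0.7,0]
    - [0,0,0]
  spin: [0.06,0]
  grip: [0,0]

```text
t: 13.05
position: [0.5535, 0.2015, 0.0216]
tcp_rot: [-179.9, -0.1, 173.2]
ft_force: [-4.7, -1.2, -1.3]
finger_gap: 0.0002
```

Emit:
servo_tool:
  travel:
    - [-4.1,0.7,0]
    - [0,0,0]
  spin: [0.06,0]
  grip: [0,0]

```text
t: 13.22
position: [0.5578, 0.2018, 0.0217]
tcp_rot: [-179.9, -0.1, 169.8]
ft_force: [-3.7, -1.2, -0.2]
finger_gap: 0.0008
```

Emit:
servo_tool:
  travel:
    - [-4.1,0.7,0]
    - [0,0,0]
  spin: [0.06,0]
  grip: [0,0]

```text
t: 13.38
position: [0.5622, 0.2019, 0.0218]
tcp_rot: [-179.9, -0.1, 166.4]
ft_force: [-4.2, -1.2, -1.0]
finger_gap: 0.0008
```

Emit:
servo_tool:
  travel:
    - [-4.1,0.7,0]
    - [0,0,0]
  spin: [0.06,0]
  grip: [0,0]

```text
t: 13.55
position: [0.5666, 0.2017, 0.0218]
tcp_rot: [-180.0, -0.0, 163.0]
ft_force: [-4.4, -1.4, -1.3]
finger_gap: 0.0007
```

```bash
python3 l.py l3.png
```

```text
t 13.55 pos [0.5666 0.2017 0.0218] rot [-1.7996e+02 -4.0000e-02  1.6299e+02] F [-4.4 -1.4 -1.3] gap 0.0007
```

View pics/l3.png

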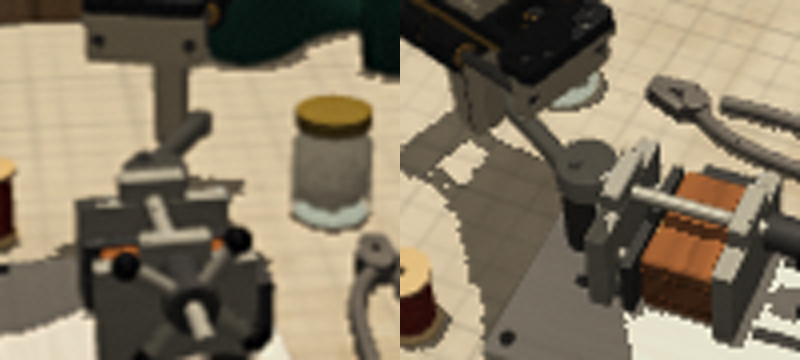

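Force is a steady 4–5 N (friction only) at q ≈ 0.7. Going on in small steps to find the bite, and pulling in slightly along the handle.

Emit:
servo_tool:
  travel:
    - [-4.1,-1,0]
    - [0,0,0]
  spin: [0.08,0]
  grip: [0,0]

```text
t: 13.82
position: [0.5713, 0.2005, 0.0221]
tcp_rot: [179.9, 0.0, 158.3]
ft_force: [-3.5, 1.5, -2.5]
finger_gap: 0.0001
```

Emit:
servo_tool:
  travel:
    - [-4.1,-1,0]
    - [0,0,0]
  spin: [0.08,0]
  grip: [0,0]

```text
t: 13.98
position: [0.5753, 0.1987, 0.0223]
tcp_rot: [179.9, 0.1, 153.8]
ft_force: [-1.7, 4.0, -2.0]
finger_gap: 0.0007
```

Emit:
servo_tool:
  travel:
    - [-4.1,-1,0]
    - [0,0,0]
  spin: [0.08,0]
  grip: [0,0]

```text
t: 14.15
position: [0.5787, 0.1959, 0.0224]
tcp_rot: [179.9, 0.1, 149.3]
ft_force: [-0.9, 3.8, -1.2]
finger_gap: 0.0006
```

Emit:
servo_tool:
  travel:
    - [-4.1,-1,0]
    - [0,0,0]
  spin: [0.08,0]
  grip: [0,0]

```text
t: 14.32
position: [0.5816, 0.1923, 0.0224]
tcp_rot: [179.9, 0.1, 144.7]
ft_force: [-0.4, 2.7, 0.5]
finger_gap: 0.0008
```

```bash
python3 l.py l4.png
```

```text
t 14.32 pos [0.5816 0.1923 0.0224] rot [1.7989e+02 7.0000e-02 1.4471e+02] F [-0.4  2.7  0.5] gap 0.0008
```

View pics/l4.png

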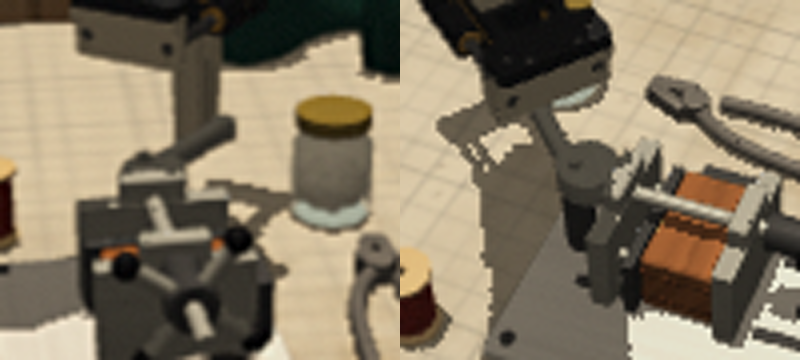

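The lever is at about q = 0.9 with resistance still low. Spring torque rises slowly at first, as expected. Continuing to close.

Emit:
servo_tool:
  travel:
    - [-6.5,-1,0]
    - [-6.5,-1,0]
    - [0,0,0]
  spin: [0.08,0.08,0]
  grip: [0,0,0]

```text
t: 14.67
position: [0.5908, 0.1823, 0.0223]
tcp_rot: [179.9, 0.1, 135.4]
ft_force: [-0.7, 3.2, -0.4]
finger_gap: 0.0005
```

Emit:
servo_tool:
  travel:
    - [-6.5,-1,0]
    - [-6.5,-1,0]
    - [0,0,0]
  spin: [0.08,0.08,0]
  grip: [0,0,0]

```text
t: 14.92
position: [0.5987, 0.1719, 0.0225]
tcp_rot: [179.8, 0.0, 126.2]
ft_force: [1.3, 5.3, -0.2]
finger_gap: 0.0008
```

```bash
python3 l.py l5.png
```

```text
t 14.92 pos [0.5987 0.1719 0.0225] rot [1.7983e+02 5.0000e-02 1.2622e+02] F [ 1.3  5.3 -0.2] gap 0.0008
```

View pics/l5.png

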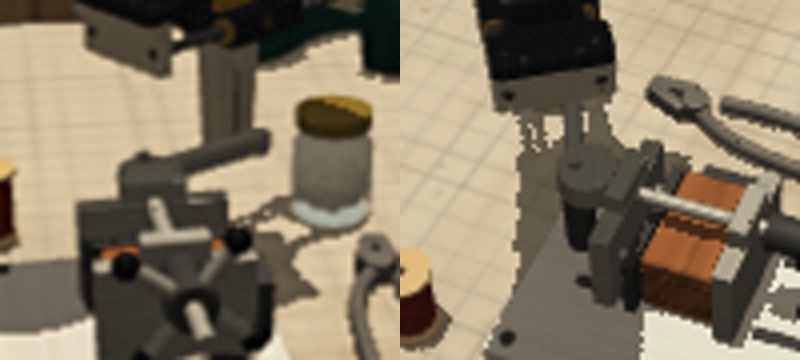

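Lever q ≈ 1.25, force up to 5.5 N. On to the stop.

Emit:
servo_tool:
  travel:
    - [-5.5,-1,0]
    - [-5.5,-1,0]
    - [-5.5,-0.5,0]
    - [0,0,0]
  spin: [0.09,0.09,0.09,0]
  grip: [0,0,0,0]

```text
t: 15.35
position: [0.6047, 0.1559, 0.0224]
tcp_rot: [179.9, 0.0, 110.6]
ft_force: [0.9, 3.5, 0.2]
finger_gap: 0.0005
```

Emit:
servo_tool:
  travel:
    - [-4,0,0]
    - [-4,0,0]
    - [0,0,0]
  spin: [0.06,0.06,0]
  grip: [0,0,0]

```text
t: 15.6
position: [0.6071, 0.1486, 0.0224]
tcp_rot: [179.9, -0.0, 103.9]
ft_force: [3.1, 3.8, -0.2]
finger_gap: 0.0008
```

```bash
python3 l.py l6.png
```

```text
t 15.6 pos [0.6071 0.1486 0.0224] rot [179.88  -0.   103.89] F [ 3.1  3.8 -0.2] gap 0.0008
```

View pics/l6.png

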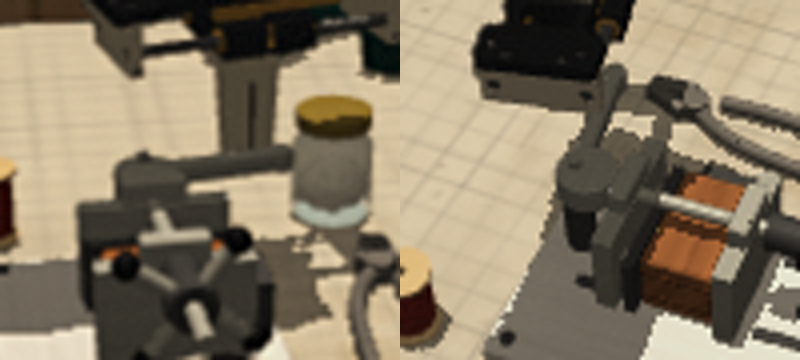

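Almost shut. Press on till the stop is felt.

Emit:
servo_tool:
  travel:
    - [-2,0,0]
    - [-2,0,0]
    - [0,0,0]
  spin: [0,0,0]
  grip: [0,0,0]

```text
t: 15.95
position: [0.6077, 0.1456, 0.0224]
tcp_rot: [179.9, -0.1, 104.1]
ft_force: [1.8, 7.1, 0.5]
finger_gap: 0.0004
```

Emit:
servo_tool:
  travel:
    - [-2,0,0]
    - [0,0,0]
  spin: [0,0]
  grip: [0,0]

```text
t: 16.12
position: [0.6078, 0.1454, 0.0224]
tcp_rot: [179.9, -0.2, 104.1]
ft_force: [1.5, 11.3, 0.7]
finger_gap: 0.0006
```

The stop is felt: force climbs to 11 N with no movement. Backing off, rising clear, and checking.

Emit:
servo_tool:
  travel:
    - [0,0,0]
    - [0,0,0]
    - [5,0,0]
    - [12,0,0]
    - [0,0,-30]
    - [0,0,-40]
    - [0,0,-40]
    - [40,0,-20]
    - [40,0,0]
    - [40,0,0]
    - [0,0,0]
    - [0,0,0]
  spin: [0,0,0,0,0,0,0,0,0,0,0,0]
  grip: [0,0,0,0,0,0,0,0,0,0,0,0]

```text
t: 17.12
position: [0.5733, 0.2756, 0.1502]
tcp_rot: [-179.9, 0.0, 104.2]
ft_force: [-0.3, -0.8, 1.0]
finger_gap: 0.0006
```

```bash
python3 - <<'E'
from h import *
st()
i2,d2=arm.grab_frame('side');a=cv2.resize(i2[130:285,240:400],None,fx=2.5,fy=2.5,interpolation=cv2.INTER_CUBIC)
im,d=arm.grab_frame('scene');b=cv2.resize(im[115:270,230:390],None,fx=2.5,fy=2.5,interpolation=cv2.INTER_CUBIC)
save('f1.png',np.hstack([a,b])); save('f2.png',cv2.resize(im[150:250,270:380],None,fx=6,fy=6,interpolation=cv2.INTER_CUBIC))
W=cloud('scene',d); W2=cloud('side',d2)
m=(abs(W[...,2]-.080)<.006)&(W[...,1]>.10)&(W[...,1]<.17)&(W[...,0]>.565)&(W[...,0]<.64); P=W[m]
f=np.polyfit(P[:,0],P[:,1],1); print('lever',len(P),f,'q~',1.67+YAW-np.arctan(f[0]), P[:,0].max())
b=(abs(W[...,2]-.055)<.004)&(W[...,0]>.42)&(W[...,0]<.62)&(abs(W[...,1]-.04)<.05)&(im[...,0]>im[...,2]*1.5);q=W[b][:,:2].astype(np.float32)*1000;print('block',W[b].min(0),W[b].max(0),cv2.minAreaRect(q))
W0=cloud('scene',np.load('scened.npy'))
for n,p in dict(jar=(284,142),spool=(245,207),dye=(391,175),awl=(346,288),pinc=(345,172),tin=(398,210)).items():
    print(n,np.round(np.nanmedian(W[p[1]-1:p[1]+2,p[0]-1:p[0]+2].reshape(-1,3)-W0[p[1]-1:p[1]+2,p[0]-1:p[0]+2].reshape(-1,3),0),3))
E
```

```text
t 17.12 pos [0.5733 0.2756 0.1502] rot [-1.7992e+02  1.0000e-02  1.0422e+02] F [-0.3 -0.8  1. ] gap 0.0006
lever 101 [0.14178208 0.04181495] q~ 1.5937338443358573 0.6331296899456358
block [0.50615378 0.01680474 0.05100929] [0.5876909  0.06771037 0.05858328] ((546.2659912109375, 45.009185791015625), (82.90032958984375, 45.35910415649414), 7.994986534118652)
jar [-0.001 -0.001  0.001]
spool [ 0.  0. -0.]
dye [ 0.001  0.    -0.001]
awl [ 0.     0.    -0.001]
pinc [-0. -0.  0.]
tin [ 0.     0.    -0.001]
```

View pics/f1.png

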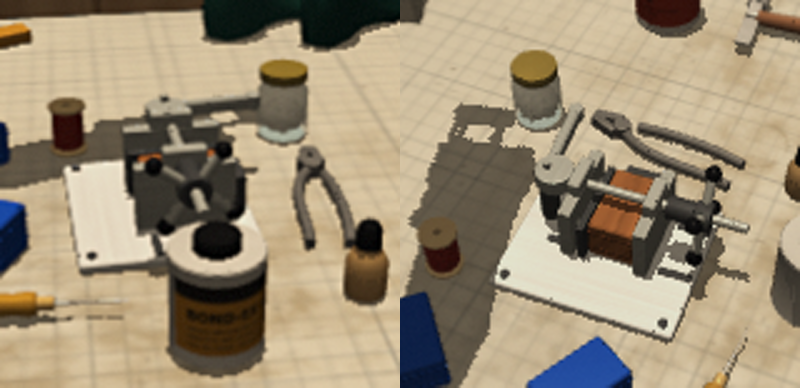

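View pics/f2.png

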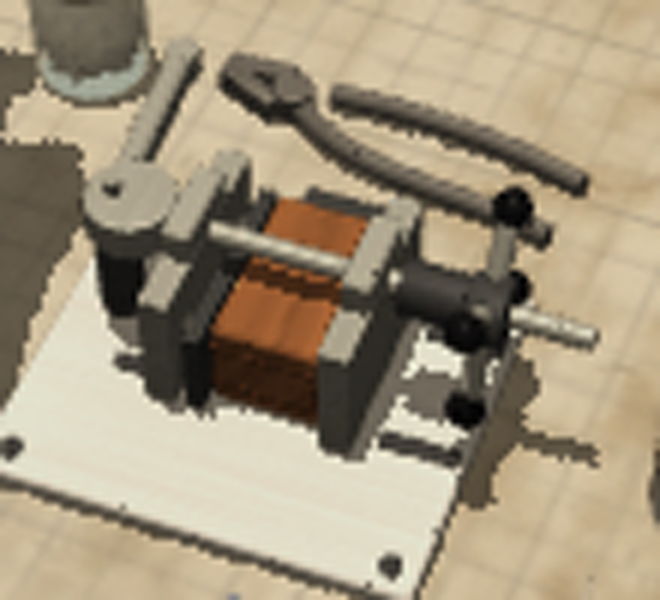

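The lever fits q ≈ 1.59, which is shut. The two upper nut balls lie along the same line as at the start (−14.0° against −13.8°), so the nut made two quarter turns to about 3.77. The block sits between pad and jaw and against the stop, no bystander has moved, and the arm is clear. Handing in.

```bash
python3 -c "
from h import *
st(); print(arm.finish_job())"
```

```text
t 17.22 pos [0.5748 0.2718 0.1504] rot [-1.7995e+02  8.0000e-02  1.0390e+02] F [-0.4  0.1 -0.9] gap 0.0006
the job is handed in; nothing more can be done
None
```

I pushed the block home, turned the nut up by two quarter turns, swung the lever shut and handed the job in at about 17 s. No verdict was reported.

**Last checks**
- **Block:** it met the stop with 6.4 N at the predicted place. At the end its near face was at x ≈ 0.506 in the world frame, and it was held between pad and jaw.
- **Nut:** about 3.77 rad, from the ball positions in the camera pictures.
- **Lever:** q ≈ 1.59 from the depth picture. The force rose to 11 N on its stop without movement.
- **Bystanders:** all six were within about 1 mm of their start.
- **Arm:** clear of everything.

**What failed or disagreed**
- **Tool length:** the real fingertips end about 37 mm above the reported TCP. My first push therefore passed over the block without touching it. I measured the offset with two cameras and corrected for it after that.
- **Lever bite:** I could not make out a clear bite point. The push stayed around 3 to 5 N all the way to the stop, so the nut setting rests on its measured angle.
- **Pad squeeze:** I did not measure it directly. By the given rule it should be about 3.8 mm.

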